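# Lift a culture dish with the two-tined lifter and set it on the viewing stand

## Robot

A 6-joint arm with a two-finger parallel gripper is mounted at the origin on a cart in front of the work surface, level with it; the furniture and walls round the work are solid. World frame = base frame: x ahead of the robot, y to its left, z up, the work surface at z = 0. Lengths are in mm, angles in rad, forces in N, time in s.
With the tool pointing down it reaches from about 300 to 775 mm from the base axis. Payload 14.6 kg.
Tool frame: the origin (TCP) lies on the centre line of the jaws, within the pads' length; the fingertips stand 11 mm ahead of it and the grasp point (between the pads) lies 8 mm behind it; x points along the fingers, y is the direction in which the jaws open and shut, and the axes are right-handed (so a half turn about x gives the same grasp; the last joint's range is limited). The gripper opens to 94 mm and grips with 3 to 60 N. Pads are 16 mm wide; open, the fingers measure 119 mm over their backs; the gripper's body (75 mm by 177 mm) begins 78 mm behind the grasp point.
Start: joints at [-0.067, 0.3, 1.521, -0, 1.321, -0.067], TCP at [549.99, -0.002, 216.446] pointing down, gripper open.
Joint ranges: [-3.03, 3.03], [-0.79, 2.21], [0.23, 2.52], [-1.04, 4.18], [0, 3.07], [-2.55, 2.55]. Speed limits (rad/s): [2.22, 2.22, 2.57, 3.14, 3.14, 3.14].

## Interface

Orientations are given as [roll, pitch, yaw] about the fixed x, y, z axes, in that order (R = Rz(yaw) Ry(pitch) Rx(roll)).
In Python, from cell import manip gives the robot as it stands.
- The arm moves only by the shell command python3 -m handwheel 'ROWS' [OPENING] [FORCE]. ROWS is JSON, a list of rows, each a list of 2 entries, a list of its own where there are three numbers: the shift along the tool's x, y, z in mm, then the turn about the tool's x in rad. In form: [[[x, y, z], spin], ...]. A call has exactly 10 rows; each row shifts and turns the commanded pose from where the row before left it, along the tool's axes as they then stand; what a row does not reach is not made up. A row lasts 1/8 s, in which the tool goes at most 62.5 mm and 10.7 degrees, less where a joint would pass 70% of its speed; a pose out of reach is approached as far as the arm can. A call with a gripper value outside its range is refused whole. OPENING is the closure in counts, from 0 (fully open) to 255 (shut), set as the call begins (- or left out, the last holds). The fingers move at their own pace and stop on an object; FORCE is the grip in N (left out, the last holds). Time passes only in rows, so rows that do not move let the fingers close, or fill a call up. It gives the time, the measured TCP pose, the force and the opening at its end, in the units of the state.
- manip.read_state(): the state, without advancing time (a new reading comes with each control period).
- manip.camera(name): name is "scene" or "side" or "wrist"; returns a dict with "pixels" (384x512x3 uint8, red, green, blue), "z_map" (384x512 float32, mm along the optical axis (not along the pixel's ray), 0 where there is no reading), "mtx" (3x3 intrinsics, pixels), "xyz" and "orientation" of the camera in the world. Camera axes: x right, y up, looking along -z (the intrinsics and any distortion apply to the point x, -y, -z); pixel columns grow to the right and rows downward; lengths in mm; the calibration is good to about 2 mm. A picture is of the moment at which its call begins.
- manip.sign_off(): hands the job in, once; it reports no verdict.
Trained networks look in the newest picture that a camera, given by its name, has taken for a name from the list of things; names that differ only in an ending like _2 or _b are one class to them, and where a whole thing is asked for, a point or a joint stands for the part that bears it (a point fixed in the world has none). Each returns a list of dicts, best first, with "confidence" (0 to 1); they miss things now and then, are a little off and sometimes report something else, mostly with a low value. They report only what shows in the picture. A call takes as long as a camera call. They do not tell look-alikes from the thing itself.
- manip.cut_out(target, camera): "region" (384x512 bool, what is visible of it) and "centre" ([column, row] in pixels, amid what is visible of it).
The state is a dict: "clock": time; "joints": joint angles; "qd": joint speeds; "effort": joint torques, N m; "eef_pos": TCP position; "eef_rot": TCP orientation; "wrist_force": force on the tool from outside, world axes, zero at the start; "moment": the same for the moment, N m; "finger_gap": finger opening in mm.
Only numpy, scipy, OpenCV 4.12 (cv2) and the standard library are available. Lean on these libraries where they do the work, as an engineer would, in place of code of your own. Each camera call takes 0.05 s, during which the arm holds its last target. There are 200 camera calls.

## Task

Take the blue-gripped lifter and slide its two tines under the culture dish at the grey stop until the dish sits right up against the lifter's heel, without pushing it hard against the stop, or it will crack. Carry it on the lifter, slowly and level, to the viewing stand and set it down gently in the centre of the white top, then stand the lifter on its foot on the bench, clear of dish and stand, and let go. Never touch the dish with the fingers or drop it, and leave the cup, bottle and flask where they are.

Things in the scene. Friction and masses are not known exactly. Their poses are not given: they have to be found in the camera images.
- lifter_grip (a point): Centre of the lifter's blue upright grip, 80 mm above the underside of the lifter's foot; the lifter stands loose on the bench, about 160 g. Axes: x forward to the tine tips, y across, z up. The grip is a plate 18 mm thick along x, 60 mm wide along y, reaching from 47 to 112 mm above the foot's underside, on a steel neck 8 mm thick, 36 mm wide.
- dish_center (a point): Centre of the closed culture dish with reddish contents: a round disc 92 mm in diameter and 15 mm high, about 60 g, loose, brittle (pushing it against the stop with over 15 N cracks it); this point is 7.5 mm above its flat underside, z up. It starts lying flat on the bench (underside at z = 0) against the grey stop.
- dish_stop: Grey arc-shaped stop fixed to the bench, 12 mm high. Origin: on the bench, centre of the dish's starting place. The arc lies on the +x side, radius 47 to 55 mm, 36 degrees either side of +x; the -x side is open. It keeps the dish from sliding off while tines are pushed under along +x; they pass outside the arc's ends.
- stand_top (a point): Centre of the upper face of the fixed viewing stand, 50 mm above the bench, z up. White round top 48 mm in diameter, 8 mm thick, on a column 36 mm in diameter over a grey round foot 90 mm in diameter, at most 14 mm high. The top fits between the lifter's tines, which can be lowered past it and drawn out level below the dish.
- view_stand: The same viewing stand, origin on the bench under its centre.
- dish: The culture dish again, origin at the centre of its underside.
- lifter: The lifter, origin in its foot's underside, 80 mm below the grip's centre, same axes. Black foot 10 mm high, x -30 to +10. On it a base plate 3 mm thick, x -30 to +30, y -45 to +45 mm. At its front a heel wall, face at x = +30 mm, top at z = 24.5 mm. Two tines go on from it, each 16 mm wide, at y 29 to 45 mm on either side (58 mm gap), z 10 to 13 mm.
- lifter_tips (a point): Midway between the tine tips, in the tines' underside: x = +104, y = 0, z = +10 mm from the lifter's origin; same axes. The last 42 mm taper on the upper face to an edge 0.4 mm thick. Because of the foot the tips reach the bench only with the lifter pitched tips-down by more than 6 degrees (8 to 9 suit). A dish fully on it touches the heel, its centre at x = +76 mm.
- yellow_cup: Bystander: specimen cup with yellow lid, 62 mm in diameter, 68 mm high, origin under its centre.
- amber_bottle: Bystander: small amber bottle with red cap, 44 mm in diameter, 89 mm high, origin under its centre.
- flask: Bystander: conical flask, 62 mm in diameter, 102 mm high, origin under its centre.
Things that resemble listed ones, but are neither listed nor needed, are in the scene too. What is shaped like the dish_stop but yellow is not meant.

How it is judged:
By the outcome, as a careful person would: the job done as asked, in the order asked, and still so for the second after the job is handed in, with the robot touching nothing.
It also fails if it takes over 72 s, if anything falls off the work surface, if the arm or the gripper's body presses on something with over 40 N, if the wrist force passes 120 N, or if a joint passes its speed limit or range.

## Working session

There is one attempt and no reset: what is moved stays moved. The work goes in short steps, Python scripts to look and compute and a shell command to move; the robot and the scene stay as the last step left them, time stands still between calls to the robot, and variables do not carry over. Pictures are saved under pics/ and viewed, about 8 in all and at most 12, crops included, and the job is handed in when it is done.

```bash
ls; mkdir -p pics; cat > h.py <<'E'
import numpy as np, cv2
from cell import manip
from scipy.spatial.transform import Rotation as R
def cam(n):
    c=manip.camera(n); return c
def camR(c):
    o=np.array(c["orientation"],float)
    return o if o.shape==(3,3) else R.from_euler('xyz',o).as_matrix()
def pts(c,mask=None):
    z=c["z_map"]; m=z>0
    if mask is not None: m&=mask
    v,u=np.nonzero(m); d=z[v,u]; K=np.array(c["mtx"])
    P=np.stack([(u-K[0,2])/K[0,0]*d,-(v-K[1,2])/K[1,1]*d,-d],1)
    return P@camR(c).T+np.array(c["xyz"]),u,v
def proj(c,p):
    q=(np.atleast_2d(p)-np.array(c["xyz"]))@camR(c); K=np.array(c["mtx"])
    return np.stack([K[0,2]+K[0,0]*q[:,0]/-q[:,2],K[1,2]+K[1,1]*-q[:,1]/-q[:,2]],1)
def save(c,name,crop=None,s=1):
    im=c["pixels"][:,:,::-1]
    if crop: a,b,e,f=crop; im=im[b:f,a:e]
    cv2.imwrite("pics/"+name,cv2.resize(im,None,fx=s,fy=s))
E
python3 - <<'E'
from h import *
s=manip.read_state(); print(s)
ims=[]
for n in ("scene","side"):
    c=cam(n); print(n,c["xyz"],c["orientation"],c["mtx"],[k for k in c])
    save(c,n+"0.png",s=1.5)
    for t in ("lifter_grip","lifter","dish","dish_stop","view_stand","stand_top","yellow_cup","amber_bottle","flask"):
        for r in manip.cut_out(t,n)[:3]:
            P,u,v=pts(c,r["region"])
            print(t,round(r["confidence"],2),np.round(r["centre"]),len(P),np.round(np.median(P,0)) if len(P) else '',np.round(np.percentile(P,2,axis=0)) if len(P) else '',np.round(np.percentile(P,98,axis=0)) if len(P) else '')
E
```

```text
pics
{'clock': 0.0, 'joints': array([-6.66178983e-02,  3.00468113e-01,  1.52158957e+00,  2.01571425e-05,
        1.32074480e+00, -6.65765296e-02]), 'qd': array([ 0.00057907,  0.00119631, -0.00024042, -0.0014483 ,  0.00109464,
        0.0011847 ]), 'effort': array([-1.53750298e-03, -5.31805658e+01, -3.52735734e+01,  7.07558286e-02,
        2.43994006e-02, -4.79655944e-05]), 'eef_pos': array([5.49734824e+02, 9.99619152e-03, 2.15884385e+02]), 'eef_rot': array([-1.6535094 ,  1.56958634,  3.05883321]), 'wrist_force': array([-0.45378794, -0.07310584,  0.52717152]), 'moment': array([ 0.02641234,  0.00567875, -0.01908053]), 'finger_gap': 93.66857885863962}
scene [ 241.11908834 -634.08505773  749.0221612 ] [ 0.7453414  -0.01616694 -0.56394686] [[453.95540506   0.         260.72018784]
 [  0.         453.95540506 187.02727058]
 [  0.           0.           1.        ]] ['pixels', 'z_map', 'mtx', 'xyz', 'orientation']
lifter_grip 0.77 [182. 217.] 2217 [424. -70.  19.] [ 367. -154.   10.] [466. -33. 113.]
lifter 0.61 [177. 219.] 2260 [425. -70.  18.] [ 367. -156.   10.] [468. -32. 113.]
dish 0.6
[... 1559 characters left out ...]
ish_stop 0.7 [277. 270.] 150 [ 648. -313.    7.] [ 631. -332.    2.] [ 660. -290.   14.]
dish_stop 0.63 [244. 203.] 168 [ 551. -143.    6.] [ 531. -163.    1.] [ 567. -112.   15.]
view_stand 0.76 [251. 164.] 636 [554. -12.  14.] [513. -42.   6.] [592.  25.  53.]
stand_top 0.56 [251. 166.] 653 [553. -11.  14.] [511. -42.   4.] [591.  27.  53.]
yellow_cup 0.78 [295. 202.] 565 [ 676. -149.   67.] [ 647. -168.   -1.] [705. -97.  71.]
amber_bottle 0.56 [302. 143.] 361 [693.  43.  65.] [674.  35.   8.] [713.  70.  92.]
amber_bottle 0.52 [257. 261.] 1029 [ 591. -302.   15.] [ 550. -343.    7.] [ 632. -258.   18.]
flask 0.82 [311. 269.] 533 [ 726. -317.   44.] [ 701. -334.    8.] [ 751. -287.  102.]
```

View pics/scene0.png

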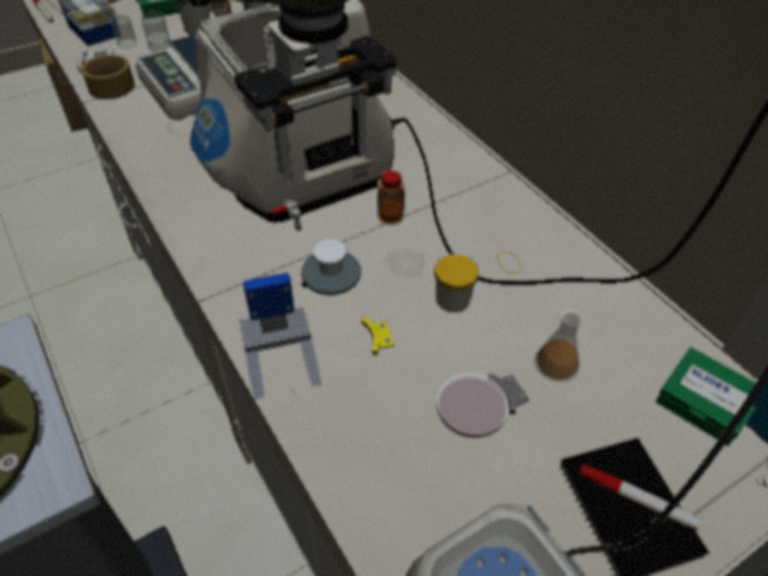

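View pics/side0.png

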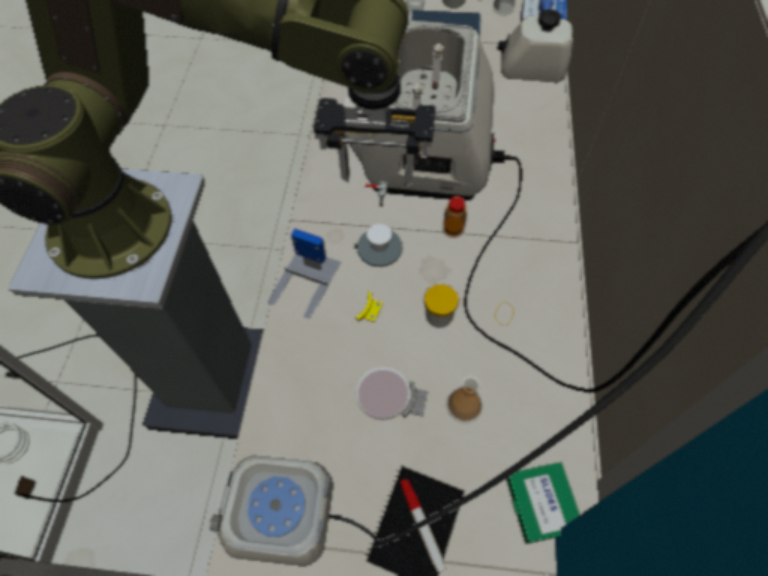

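The scene picture (1.5x) shows the lifter at about (275,335), tines pointing toward the bottom of the image. The stand is at (330,265), the dish at (472,405) with the grey stop to its right at (510,390), and a yellow decoy stop at (378,335). Next I'll measure positions and yaw.

```bash
cat >> h.py <<'E'
from scipy.optimize import least_squares
def circ(P,r):
    f=lambda p:np.hypot(P[:,0]-p[0],P[:,1]-p[1])-r
    return least_squares(f,P[:,:2].mean(0),loss='soft_l1').x
def region(t,n): 
    r=manip.cut_out(t,n); return r[0]["region"] if r else None
def rimfit(c,reg,z,r):
    # fit circle of radius r at height z to mask outline, through convex hull rays
    cs,_=cv2.findContours(reg.astype(np.uint8),cv2.RETR_EXTERNAL,cv2.CHAIN_APPROX_NONE)
    k=max(cs,key=len)[:,0,:].astype(float)
    K=np.array(c["mtx"]); d=np.stack([(k[:,0]-K[0,2])/K[0,0],-(k[:,1]-K[1,2])/K[1,1],-np.ones(len(k))],1)@camR(c).T
    o=np.array(c["xyz"]); P=o+d*((z-o[2])/d[:,2])[:,None]
    return circ(P,r)
E
python3 - <<'E'
from h import *
T=R.from_euler('xyz',manip.read_state()["eef_rot"]).as_matrix(); print("tool axes cols\n",T.round(3))
for n in ("scene","side"):
    c=cam(n); P,u,v=pts(c); im=c["pixels"].astype(int)[v,u]
    # stand white top
    m=(abs(P[:,2]-50)<4)&(np.hypot(P[:,0]-545,P[:,1]+10)<45); q=P[m]; print(n,"stand top",len(q),q.mean(0).round(1),circ(q[:0] if 0 else q,16).round(1))
    m=(P[:,2]>4)&(P[:,2]<22)&(np.hypot(P[:,0]-590,P[:,1]+302)<65)
    q=P[m&(abs(P[:,2]-15)<3)]; print("dish top z",np.median(q[:,2]),"mean",q.mean(0).round(1))
    r=region("dish",n)
    if r is not None: print("rim",rimfit(c,r,12,46).round(1))
    r=region("dish_stop",n); S,_,_=pts(c,r); 
    S=S[(S[:,2]>8)&(S[:,2]<15)]; print("stop top",len(S),S.mean(0).round(1))
    b=(im[:,2]>im[:,0]+50)&(np.hypot(P[:,0]-420,P[:,1]+60)<80)&(P[:,2]>40)&(P[:,2]<120)
    q=P[b]; t=q[q[:,2]>106]; print("blue",len(q),len(t),q.mean(0).round(1),t.mean(0).round(1))
    ev,V=np.linalg.eigh(np.cov(q[:,:2].T)); print("blue dir",V[:,1].round(3),np.sqrt(ev).round(1))
    ax=V[:,1]; s=(q[:,:2]-q[:,:2].mean(0))@ax; print("extent",np.percentile(s,[1,99]).round(1), (q[:,:2].mean(0)+ax*np.percentile(s,[1,99]).mean()).round(1))
    m=(P[:,2]>8)&(P[:,2]<16)&(np.hypot(P[:,0]-400,P[:,1]+110)<70); q=P[m]; print("tines",len(q),q.mean(0).round(1))
    hull=cv2.minAreaRect(q[:,:2].astype(np.float32)); print(hull)
E
```

```text
tool axes cols
 [[ 0.  1.  0.]
 [ 0.  0. -1.]
 [-1.  0. -0.]]
scene stand top 292 [5.488e+02 1.000e-01 5.000e+01] [549.   0.]
dish top z 14.734207483491161 mean [ 589.4 -299.4   14.7]
rim [ 587.6 -298.1]
stop top 102 [ 635.8 -310.    11.8]
blue 223 223 [427.9 -62.2 112.3] [427.9 -62.2 112.3]
blue dir [-0.962  0.273] [ 4.9 16.2]
extent [-27.6  26.9] [428.2 -62.3]
tines 843 [412.5 -99.6  13. ]
((415.336181640625, -103.59376525878906), (116.8102035522461, 89.67769622802734), 73.30516052246094)
side stand top 185 [552.   -0.7  50. ] [552.2  -0.9]
dish top z 14.731085601550603 mean [ 593.2 -300.6   14.8]
rim [ 590.1 -299.1]
stop top 76 [ 639.2 -308.    12. ]
blue 247 125 [431.2 -67.3  97.7] [431.1 -64.1 111.6]
blue dir [-0.953  0.303] [ 4.7 15.3]
extent [-26.9  30. ] [429.8 -66.8]
tines 447 [417.1 -99.9  12.6]
((417.7478332519531, -106.18269348144531), (114.36287689208984, 90.54727935791016), 73.68801879882812)
```

```bash
python3 -m handwheel '[[[0,-20,10],0.05],[[0,-20,10],0.05],[[0,-20,10],0.05],[[0,-20,10],0.05],[[0,-20,10],0.05],[[0,-20,10],0.035],[[0,0,3],0],[[0,0,0],0],[[0,0,0],0],[[0,0,0],0]]' 0 10
python3 - <<'E'
from h import *
s=manip.read_state(); print(s["eef_pos"],R.from_euler('xyz',s["eef_rot"]).as_matrix().round(3))
c=cam("wrist"); print(c["xyz"],c["orientation"]); save(c,"w1.png",s=1.5)
P,u,v=pts(c); im=c["pixels"].astype(int)[v,u]
b=(im[:,2]>im[:,0]+40)&(P[:,2]>107)&(P[:,2]<118)&(np.hypot(P[:,0]-430,P[:,1]+64)<60)
print(b.sum()); 
if b.sum()>10: print(cv2.minAreaRect(P[b][:,:2].astype(np.float32)), P[b][:,2].mean())
m=(P[:,2]>7)&(P[:,2]<17)&(np.hypot(P[:,0]-415,P[:,1]+105)<90); print(m.sum(), cv2.minAreaRect(P[m][:,:2].astype(np.float32)))
E
```

```text
clock: 2.55
eef_pos: [423.4, -47.2, 216.3]
eef_rot: [-1.494, 1.57, 2.933]
wrist_force: [0.4, -0.1, -0.2]
finger_gap: 94.2
[423.36556014 -47.16250205 216.27511951] [[-0.     0.96  -0.281]
 [ 0.    -0.281 -0.96 ]
 [-1.    -0.     0.   ]]
[444.52581594  25.30763031 384.21294514] [-0.25984907 -0.00098597 -0.28463655]
972
((430.4475402832031, -57.67955017089844), (16.983793258666992, 59.398868560791016), 73.82515716552734) 111.42617390288525
2622 ((419.4920654296875, -93.97647857666016), (134.7168731689453, 90.17060852050781), 73.60374450683594)
```

View pics/w1.png

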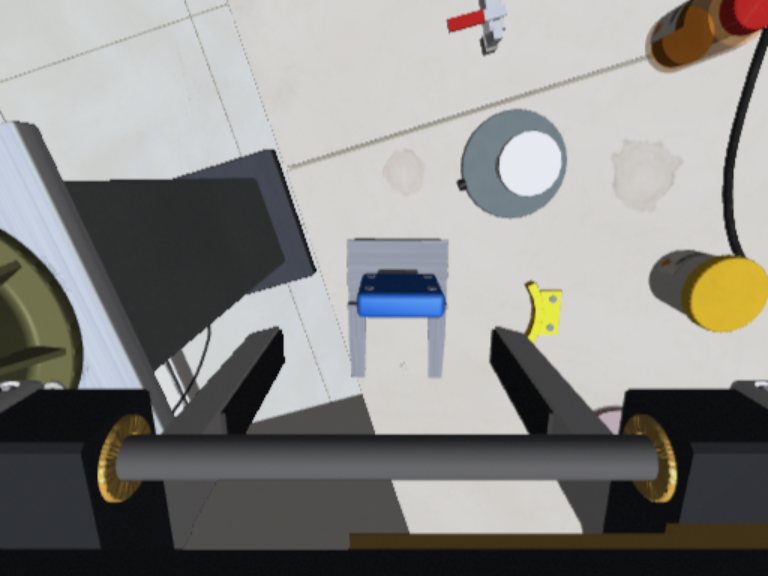

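The wrist picture (1.5x) shows the lifter centred at (398,310), square to the jaws. The stand is at (515,165), clear of the fingers. I'll descend and grip the sides of the grip, so the lifter can pivot about its y axis, because the tool itself can't tilt.

```bash
python3 -m handwheel '[[[10,3,3],0],[[20,3,3],0],[[25,3,2.5],0],[[25,0.4,0],0],[[25,0,0],0],[[15,0,0],0],[[10,0,0],0],[[4,0,0],0],[[0,0,0],0],[[0,0,0],0]]' 0 15
python3 -m handwheel '[[[0,0,0],0],[[0,0,0],0],[[0,0,0],0],[[0,0,0],0],[[0,0,0],0],[[0,0,0],0],[[0,0,0],0],[[0,0,0],0],[[0,0,0],0],[[0,0,0],0]]' 255 15
```

```text
clock: 3.85
eef_pos: [430.0, -58.1, 82.9]
eef_rot: [1.628, 1.57, -0.228]
wrist_force: [-0.0, 0.4, 0.4]
finger_gap: 93.6
clock: 5.1
eef_pos: [429.7, -58.1, 82.5]
eef_rot: [1.575, 1.571, -0.281]
wrist_force: [0.6, -0.1, 0.8]
finger_gap: 59.7
```

```bash
python3 -m handwheel '[[[-10,0,0],0],[[-20,0,0],0],[[-20,0,0],0],[[-20,3,10],0],[[0,7,25],0],[[0,8,30],0],[[0,8,30],0],[[0,8,30],0],[[0,8,30],0],[[0,8,25],0]]' 255 25
python3 -m handwheel '[[[0,7,20],-0.1],[[0,3,6],-0.17],[[0,0,0],-0.18],[[0,0,0],-0.18],[[0,0,0],-0.18],[[0,0,0],-0.18],[[0,0,0],-0.18],[[0,0,0],-0.18],[[0,0,0],-0.18],[[0,0,0],-0.15]]'
python3 - <<'E'
from h import *
s=manip.read_state(); p=s["eef_pos"]; T=R.from_euler('xyz',s["eef_rot"]).as_matrix(); print(p,T.round(3),s["finger_gap"])
for n in ("wrist","scene","side"):
    c=cam(n); save(c,n+"2.png",s=1.5)
    P,u,v=pts(c); im=c["pixels"].astype(int)[v,u]
    m=(abs(P[:,2]-50)<4)&(np.hypot(P[:,0]-548,P[:,1])<35)
    if m.sum()>20: print(n,"stand",cv2.minEnclosingCircle(P[m][:,:2].astype(np.float32)),P[m].mean(0).round(1))
    d=np.hypot(P[:,0]-590,P[:,1]+300); m=(P[:,2]>8)&(P[:,2]<19)&(d<60); print("dishpts",m.sum(),P[m].mean(0).round(1))
    r=region("dish",n); 
    if r is not None: print("rim",rimfit(c,r,12,46).round(1))
    r=region("dish_stop",n)
    if r is not None: print("stop",pts(c,r)[0].mean(0).round(1))
    # lifter in tool frame
    L=(P-p)@T; m=(abs(L[:,1])<50)&(L[:,2]>-45)&(L[:,2]<115)&(L[:,0]>-35)&(L[:,0]<100); q=L[m]
    b=(im[m][:,2]>im[m][:,0]+40); q1=q[b&(q[:,0]<-22)]
    print(n,"griptop",len(q1),q1.mean(0).round(1) if len(q1) else '',)
    t=q[(q[:,0]>50)&(q[:,2]>33)&(abs(q[:,1])>25)]
    if len(t)>20: print("tines",len(t),np.polyfit(t[:,2],t[:,0],1), t[:,2].max(),t[:,1].min(),t[:,1].max())
E
```

```text
clock: 6.35
eef_pos: [426.9, -246.0, 153.0]
eef_rot: [1.202, 1.571, -0.655]
wrist_force: [0.2, 0.6, -1.3]
finger_gap: 60.1
clock: 7.6
eef_pos: [429.9, -272.4, 152.9]
eef_rot: [2.796, 1.571, 2.626]
wrist_force: [0.3, 1.0, -1.2]
finger_gap: 60.0
[ 429.90010149 -272.42824915  152.91259471] [[-0.     0.17   0.986]
 [ 0.     0.986 -0.17 ]
 [-1.     0.    -0.   ]] 59.96576161723759
dishpts 1769 [ 598.2 -297.9   13.8]
rim [ 652.4 -303.5]
stop [ 646.5 -303.9    7.9]
wrist griptop 3470 [-28.7   0.8  -0.7]
tines 468 [6.25885788e-02 6.57087343e+01] 85.78992722075094 -43.80422279315177 45.181699231049755
dishpts 1714 [ 591.1 -300.6   14.5]
rim [ 589.  -298.5]
stop [ 645.  -308.     7.9]
scene griptop 0 
tines 390 [3.82169059e-02 6.76100436e+01] 104.90763871822216 -46.69664764938393 42.18865783428306
side stand ((552.7586059570312, -0.19893281161785126), 24.2653865814209) [552.   -0.9  50.1]
dishpts 1080 [ 594.8 -301.4   14.6]
rim [ 590.3 -299.5]
stop [ 647.7 -306.7    7.2]
side griptop 45 [-28.3  10.1   9.5]
tines 387 [4.46337417e-02 6.72368589e+01] 106.82880208206952 -47.24064632962896 43.89594824665795
```

View pics/wrist2.png

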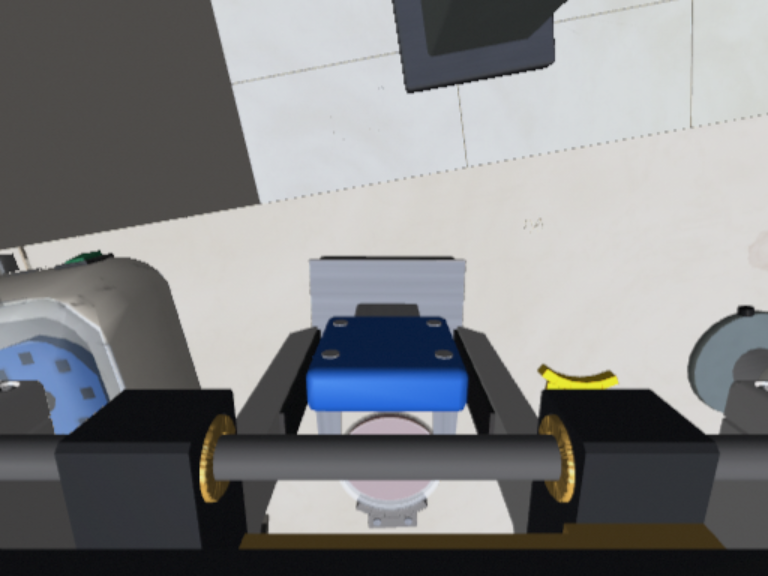

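The wrist picture (1.5x) shows the tines at (330,420) and (440,420) straddling the dish at (390,455). The stop is directly behind it at (392,512), so the alignment is nearly right. I'll measure dish and stop in the tool frame.

```bash
cat > dm.py <<'E'
from h import *
s=manip.read_state(); p=s["eef_pos"]; T=R.from_euler('xyz',s["eef_rot"]).as_matrix()
for n in ("wrist","scene","side"):
    c=cam(n); P,u,v=pts(c); im=c["pixels"].astype(int)[v,u]; L=(P-p)@T
    d=np.hypot(P[:,0]-591,P[:,1]+300); red=im[:,0]-im[:,1]
    D=(d<60)&(P[:,2]>9)&(P[:,2]<20)&(red>12); q=P[D]
    ctr=cv2.minEnclosingCircle(q[:,:2].astype(np.float32)); print(n,"dish red",D.sum(),ctr,((np.r_[ctr[0],10]-p)@T).round(1))
    S=(d>47.5)&(d<75)&(P[:,2]>5)&(P[:,2]<14)&(red<12)&(P[:,0]>600); q=P[S]
    r=circ(q[np.hypot(q[:,0]-591,q[:,1]+300)<58],51) ; a=np.arctan2(q[:,1]+299.5,q[:,0]-591)
    h=np.histogram(np.degrees(a),bins=np.arange(-60,61,6))
    print("stop",S.sum(),r.round(1),np.degrees(np.percentile(a,[2,50,98])).round(1),"mid",np.degrees(np.percentile(a,[2,98]).mean()).round(1)); print(h[0])
    print("bracket far dir",np.degrees(np.median(a[np.hypot(q[:,0]-591,q[:,1]+300)>60])))
E
python3 dm.py
```

```text
wrist dish red 849 ((583.482666015625, -295.9285583496094), 41.15789031982422) [142.5   4.  155.2]
stop 314 [ 590.6 -297.9] [-40.3  -0.8  30.9] mid -4.7
[ 0  0  3 11 10 12 36 34 33 22 37 45 28 14 19 10  0  0  0  0]
bracket far dir -1.6498375447631488
scene dish red 1060 ((585.5586547851562, -301.8218078613281), 41.38217544555664) [142.5  -1.4 158.3]
stop 173 [ 590.7 -299.5] [-41.8  -7.9  28.4] mid -6.7
[ 0  0  4  4  5 16 26 18 20 16 21 19  7  9  6  1  0  0  0  0]
bracket far dir -8.919755292866006
side dish red 524 ((590.5653076171875, -301.9647216796875), 38.30002975463867) [142.5  -0.7 163.3]
stop 147 [ 591.9 -300.7] [-41.7  -8.6  27.5] mid -7.1
[ 0  0  3  7  6  9 24 19 13 15 17 16  5  5  6  0  1  0  0  1]
bracket far dir -7.648119235863742
```

```bash
python3 -m handwheel '[[[0,-4,-6],0],[[0,-4.3,-6],0],[[8,0,0],-0.03],[[12,0,0],-0.028],[[12,0,0],0],[[12,0,0],0],[[10,0,0],0],[[8,0,0],0],[[4,0,0],0],[[0,0,0],0]]' 255 25
python3 -m handwheel '[[[0,0,0],0],[[0,0,0],0],[[0,0,0],0],[[0,0,0],0],[[0,0,0],0],[[0,0,0],0],[[0,0,0],0],[[0,0,0],0],[[0,0,0],0],[[0,0,0],0]]' 255 3
cat > tp.py <<'E'
from h import *
import sys
s=manip.read_state(); p=s["eef_pos"]; T=R.from_euler('xyz',s["eef_rot"]).as_matrix(); print(p.round(1),T[:,2].round(3),s["wrist_force"].round(1),s["moment"].round(2))
for n in ("scene","side"):
    c=cam(n)
    P,u,v=pts(c); L=(P-p)@T; hz=P[:,2]
    m=(abs(L[:,1])<50)&(abs(L[:,1])>24)&(hz>2.5)&(hz<45)
    for a,b in ((-30,-10),(33,48),(48,60),(60,72),(72,84),(84,94),(94,106)):
        k=m&(L[:,2]>a)&(L[:,2]<b); k1=k&(L[:,1]<0);k2=k&(L[:,1]>0); print(n,a,b,[ (int(j.sum()),round(float(np.median(hz[j])),1)) for j in (k1,k2) if j.sum()>3])
    if len(sys.argv)>1:
        q=proj(c,p+T@np.array([50,0,70.])); x,y=int(q[0,0]),int(q[0,1]); save(c,sys.argv[1]+n+".png",(max(0,x-80),max(0,y-60),x+80,y+60),4)
E
python3 tp.py a
```

```text
clock: 9.45
eef_pos: [416.7, -278.5, 86.3]
eef_rot: [2.571, 1.571, 2.453]
wrist_force: [0.5, -0.0, -1.6]
finger_gap: 59.7
clock: 10.7
eef_pos: [416.7, -278.6, 86.5]
eef_rot: [-1.255, 1.571, -1.373]
wrist_force: [0.1, 0.2, -1.7]
finger_gap: 60.0
[ 416.7 -278.6   86.5] [ 0.993 -0.118  0.   ] [ 0.1  0.2 -1.7] [ 0.07 -0.03 -0.01]
scene -30 -10 [(146, 17.1), (119, 17.2)]
scene 33 48 [(77, 16.9)]
scene 48 60 [(61, 17.2)]
scene 60 72 [(63, 17.1)]
scene 72 84 [(49, 15.7)]
scene 84 94 [(44, 15.1)]
scene 94 106 [(42, 14.2), (30, 14.8)]
side -30 -10 [(47, 16.7)]
side 33 48 [(41, 17.2), (39, 16.9)]
side 48 60 [(31, 17.2), (30, 17.1)]
side 60 72 [(32, 16.6), (29, 17.2)]
side 72 84 [(29, 15.9), (28, 15.9)]
side 84 94 [(23, 15.6), (25, 15.6)]
side 94 106 [(31, 14.3), (22, 15.5)]
```

View pics/ascene.png

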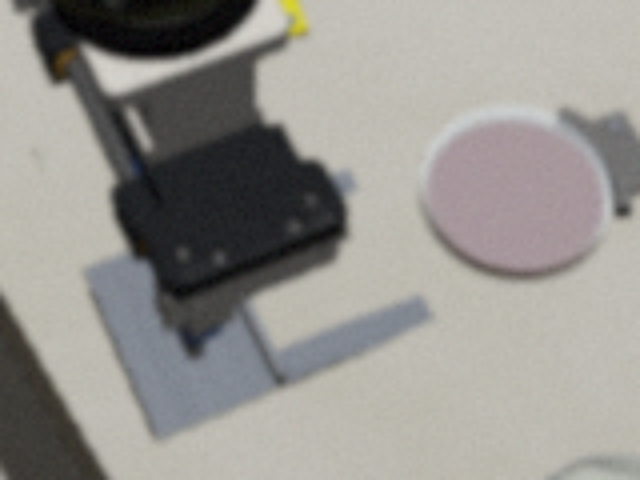

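At 3 N the grip still holds the lifter level (crop: tines at about (350,335), level, foot clear of the bench), so it won't droop by itself. I'll pitch it by pressing the foot's front edge on the bench and rolling forward.

```bash
python3 -m handwheel '[[[1,0,0],0],[[1,0,0],0],[[1,0,0],0],[[0.5,0,0],0],[[0.5,0,0],0],[[0.5,0,0],0],[[0,0,0],0],[[0,0,0],0],[[0,0,0],0],[[0,0,0],0]]' 255 10
python3 -m handwheel '[[[0,0,1.5],0],[[0,0,1.5],0],[[0,0,1.5],0],[[0,0,1.5],0],[[0,0,1.5],0],[[0,0,1.5],0],[[0,0,1.5],0],[[0,0,0],0],[[0,0,0],0],[[0,0,0],0]]'
python3 tp.py b
```

```text
clock: 12.05
eef_pos: [416.9, -278.6, 82.5]
eef_rot: [-0.222, 1.57, -0.34]
wrist_force: [-1.8, 3.0, 4.9]
finger_gap: 60.0
clock: 13.3
eef_pos: [427.4, -279.9, 82.1]
eef_rot: [-0.248, 1.57, -0.366]
wrist_force: [-1.2, 1.2, 4.5]
finger_gap: 60.1
[ 427.4 -279.9   82.1] [ 0.993 -0.118  0.   ] [-1.2  1.2  4.5] [ 0.56  0.08 -0.06]
scene -30 -10 [(136, 15.3), (112, 15.2)]
scene 33 48 [(75, 9.1)]
scene 48 60 [(57, 7.6)]
scene 60 72 [(50, 5.6)]
scene 72 84 [(38, 4.6)]
scene 84 94 [(12, 3.1)]
scene 94 106 []
side -30 -10 [(49, 14.8)]
side 33 48 [(41, 8.7), (37, 8.9)]
side 48 60 [(31, 8.3), (29, 7.5)]
side 60 72 [(31, 6.2), (30, 5.7)]
side 72 84 [(26, 5.0), (22, 4.3)]
side 84 94 [(12, 3.7), (13, 3.4)]
side 94 106 [(6, 3.3)]
```

The lifter is pitched about 6° with its tips on the bench. Now I'll slide forward to just short of the dish.

```bash
python3 -m handwheel '[[[0,0,2],0],[[0,0,3],0],[[0,0,3],0],[[0,0,3],0],[[0,0,3],0],[[0,0,3],0],[[0,0,3],0],[[0,0,3],0],[[0,0,3],0],[[0,0,2],0]]'
python3 tp.py c; python3 dm.py | grep dish
```

```text
clock: 14.65
eef_pos: [454.9, -283.3, 82.0]
eef_rot: [-2.353, 1.57, -2.471]
wrist_force: [-3.8, -0.6, 7.0]
finger_gap: 60.1
[ 454.9 -283.3   82. ] [ 0.993 -0.117 -0.   ] [-3.8 -0.6  7. ] [0.17 0.74 0.03]
scene -30 -10 [(132, 15.3), (107, 15.4)]
scene 33 48 [(75, 8.6)]
scene 48 60 [(55, 6.9)]
scene 60 72 [(49, 4.9)]
scene 72 84 [(34, 3.4)]
scene 84 94 [(7, 2.9)]
scene 94 106 [(40, 13.1)]
side -30 -10 [(57, 15.1)]
side 33 48 [(41, 7.7), (35, 8.8)]
side 48 60 [(31, 8.1), (30, 7.2)]
side 60 72 [(32, 5.6), (25, 6.0)]
side 72 84 [(19, 4.5), (21, 3.7)]
side 84 94 [(8, 3.1), (4, 3.3)]
side 94 106 [(13, 11.9), (10, 13.0)]
wrist dish red 2453 ((583.7293090820312, -296.0867614746094), 40.177398681640625) [ 72.    2.5 129.3]
scene dish red 1097 ((585.1900024414062, -302.187744140625), 41.82608413696289) [ 72.   -3.4 131.5]
side dish red 541 ((591.112548828125, -302.79888916015625), 38.778076171875) [ 72.   -3.3 137.4]
  return _methods._mean(a, axis=axis, dtype=dtype,
  ret = ret.dtype.type(ret / rcount)
```

View pics/cscene.png

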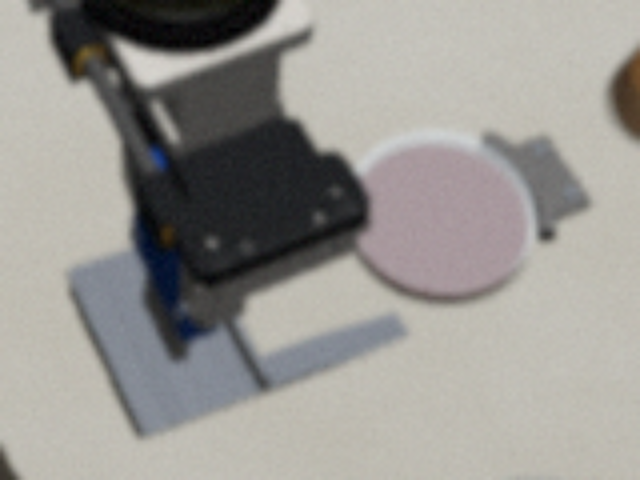

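The crop shows the near tine tip at (405,325), just at the dish rim, and the dish still against the stop. I'll go under slowly.

```bash
python3 -m handwheel '[[[-0.2,0,0.5],0],[[0,0,1],0],[[0,0,1],0],[[0,0,1],0],[[0,0,1],0],[[0,0,1],0],[[0,0,1],0],[[0,0,1],0],[[0,0,1],0],[[0,0,1],0]]'
python3 -m handwheel '[[[0,0,1],0],[[0,0,1],0],[[0,0,1],0],[[0,0,1],0],[[0,0,1],0],[[0,0,1],0],[[0,0,1],0],[[0,0,1],0],[[0,0,1],0],[[0,0,1],0]]'
python3 tp.py d 2>/dev/null; python3 dm.py | grep dish
```

```text
clock: 16.15
eef_pos: [464.4, -284.2, 82.1]
eef_rot: [2.648, 1.571, 2.53]
wrist_force: [-2.1, 0.5, 1.1]
finger_gap: 60.1
clock: 17.4
eef_pos: [474.4, -285.4, 82.1]
eef_rot: [1.596, 1.571, 1.478]
wrist_force: [-0.3, 0.4, -1.7]
finger_gap: 60.0
[ 474.4 -285.4   82.1] [ 0.993 -0.117 -0.   ] [-0.3  0.4 -1.7] [0.12 0.19 0.05]
scene -30 -10 [(127, 15.5), (105, 15.3)]
scene 33 48 [(67, 8.8)]
scene 48 60 [(59, 7.2)]
scene 60 72 [(42, 5.2)]
scene 72 84 [(64, 4.3)]
scene 84 94 [(54, 15.6)]
scene 94 106 [(73, 15.8)]
side -30 -10 [(53, 15.1)]
side 33 48 [(42, 9.2), (37, 8.7)]
side 48 60 [(32, 7.4), (28, 7.3)]
side 60 72 [(29, 5.3), (27, 5.4)]
side 72 84 [(21, 4.7), (18, 4.3)]
side 84 94 [(30, 15.4), (19, 17.1)]
side 94 106 [(42, 15.7), (31, 16.9)]
wrist dish red 1975 ((583.9190063476562, -295.9540100097656), 40.77114486694336) [ 72.1   2.4 109.9]
scene dish red 879 ((585.9658813476562, -301.4837951660156), 41.114837646484375) [ 72.1  -2.9 112.6]
side dish red 599 ((591.3443603515625, -302.11138916015625), 38.70225524902344) [ 72.1  -2.9 118. ]
  return _methods._mean(a, axis=axis, dtype=dtype,
  ret = ret.dtype.type(ret / rcount)
```

View pics/dscene.png

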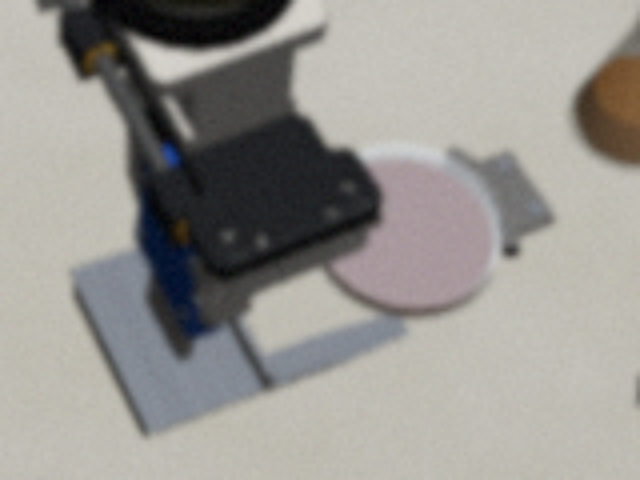

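The dish rim is rising on the tines (crop: tine end at (405,325) under the rim), its position is unchanged and the force is low. I'll continue.

```bash
python3 -m handwheel '[[[0.2,0,1],0],[[0,0,1.5],0],[[0,0,1.5],0],[[0,0,1.5],0],[[0,0,1.5],0],[[0,0,1.5],0],[[0,0,1.5],0],[[0,0,1.5],0],[[0,0,1.5],0],[[0,0,1.5],0]]'
python3 -m handwheel '[[[0,0,1.5],0],[[0,0,1.5],0],[[0,0,1.5],0],[[0,0,1.5],0],[[0,0,1.5],0],[[0,0,1.5],0],[[0,0,1.5],0],[[0,0,1.5],0],[[0,0,1.5],0],[[0,0,1.5],0]]'
cat > hd.py <<'E'
from h import *
import sys
s=manip.read_state(); p=s["eef_pos"]; T=R.from_euler('xyz',s["eef_rot"]).as_matrix(); print(p.round(1),s["wrist_force"].round(1),s["moment"].round(2))
for n in ("scene","side"):
    c=cam(n); P,u,v=pts(c); im=c["pixels"].astype(int)[v,u]; L=(P-p)@T; hz=P[:,2]; red=im[:,0]-im[:,1]
    D=(red>12)&(hz>5)&(hz<90)&(abs(L[:,1])<55)&(L[:,2]>15)&(L[:,2]<170); q=L[D]
    A=np.c_[q[:,1],q[:,2],np.ones(len(q))]; w,*_=np.linalg.lstsq(A,p[2]-q[:,0],rcond=None)
    print(n,len(q),"red ctr (y,z)",cv2.minEnclosingCircle(q[:,1:].astype(np.float32)),"tilt y,z deg",np.degrees(w[:2]).round(1),"h ctr",np.median(p[2]-q[:,0]).round(1))
    for a,b in ((-34,-22),(-20,-10),(24,34),(36,48),(50,62)):
        k=(abs(L[:,1])<46)&(abs(L[:,1])>30)&(L[:,2]>a)&(L[:,2]<b)&(hz>p[2]-90)&(hz<p[2]-30)&(red<12); print(a,b,int(k.sum()),np.median(hz[k]).round(1) if k.sum() else '',end='; ')
    print()
    if len(sys.argv)>1:
        q=proj(c,p+T@np.array([50,0,70.])); x,y=int(q[0,0]),int(q[0,1]); save(c,sys.argv[1]+n+".png",(max(0,x-80),max(0,y-60),x+80,y+60),4)
E
python3 hd.py e
```

```text
clock: 18.9
eef_pos: [488.8, -287.1, 82.1]
eef_rot: [-1.183, 1.571, -1.301]
wrist_force: [-4.4, 0.7, 4.8]
finger_gap: 60.0
clock: 20.15
eef_pos: [503.8, -288.9, 82.1]
eef_rot: [-0.915, 1.571, -1.033]
wrist_force: [-3.7, -0.1, 5.0]
finger_gap: 59.5
[ 503.8 -288.9   82.1] [-3.7 -0.1  5. ] [ 0.22  0.79 -0.02]
scene 581 red ctr (y,z) ((-4.725461483001709, 82.27613830566406), 39.848541259765625) tilt y,z deg [-0.2 -5.2] h ctr 19.3
-34 -22 125 15.7; -20 -10 104 14.2; 24 34 52 9.8; 36 48 66 7.9; 50 62 72 7.0; 
side 633 red ctr (y,z) ((-3.208350419998169, 87.86235809326172), 38.428321838378906) tilt y,z deg [ 0.1 -5.5] h ctr 19.2
-34 -22 37 15.4; -20 -10 31 14.3; 24 34 44 10.2; 36 48 58 8.2; 50 62 54 8.4;
```

```bash
python3 -m handwheel '[[[0,0,1.5],0],[[0,0,1.5],0],[[0,0,1.5],0],[[0,0,1.5],0],[[0,0,1.5],0],[[0,0,1.5],0],[[0,0,1.5],0],[[0,0,1.5],0],[[0,0,1],0],[[0,0,1],0]]'
python3 hd.py f
```

```text
clock: 21.5
eef_pos: [517.6, -290.5, 82.1]
eef_rot: [-1.364, 1.571, -1.481]
wrist_force: [-3.6, -0.7, 5.9]
finger_gap: 60.2
[ 517.6 -290.5   82.1] [-3.6 -0.7  5.9] [0.18 0.83 0.01]
scene 540 red ctr (y,z) ((-11.051952362060547, 69.20472717285156), 38.6431770324707) tilt y,z deg [-0.2 -6.3] h ctr 20.2
-34 -22 125 15.5; -20 -10 96 13.9; 24 34 55 9.4; 36 48 75 8.4; 50 62 48 8.2; 
side 665 red ctr (y,z) ((-3.0991270542144775, 74.37367248535156), 38.72483444213867) tilt y,z deg [-0.2 -6.3] h ctr 20.0
-34 -22 36 15.5; -20 -10 32 13.8; 24 34 47 9.5; 36 48 49 10.2; 50 62 43 20.7;
```

View pics/fscene.png

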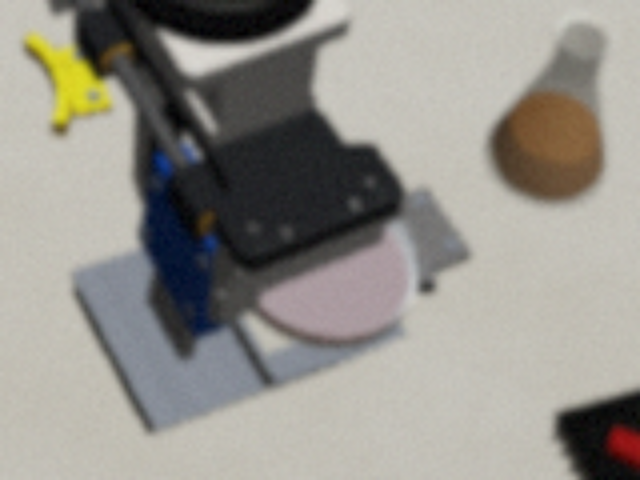

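```bash
python3 -m handwheel '[[[0,0,0.4],0],[[0,0,0.4],0],[[0,0,0.4],0],[[0,0,0.4],0],[[0,0,0.4],0],[[0,0,0.4],0],[[0,0,0.4],0],[[0,0,0.4],0],[[0,0,0.4],0],[[0,0,0.4],0]]'
python3 -m handwheel '[[[0,0,0.2],0],[[0,0,0.2],0],[[0,0,0.2],0],[[0,0,0.2],0],[[0,0,0.2],0],[[0,0,0],0],[[0,0,0],0],[[0,0,0],0],[[0,0,0],0],[[0,0,0],0]]'
python3 hd.py g
```

```text
clock: 22.85
eef_pos: [521.5, -291.0, 82.1]
eef_rot: [-1.396, 1.571, -1.514]
wrist_force: [-5.2, 1.2, 4.6]
finger_gap: 60.1
clock: 24.1
eef_pos: [522.5, -291.1, 82.0]
eef_rot: [-1.185, 1.571, -1.303]
wrist_force: [-4.0, 0.5, 5.6]
finger_gap: 59.6
[ 522.5 -291.1   82. ] [-4.   0.5  5.6] [ 0.16  0.76 -0.04]
scene 528 red ctr (y,z) ((-11.731776237487793, 65.31678009033203), 38.46133041381836) tilt y,z deg [ 0.5 -6.9] h ctr 20.6
-34 -22 116 15.5; -20 -10 97 14.5; 24 34 53 9.8; 36 48 71 9.1; 50 62 39 7.6; 
side 650 red ctr (y,z) ((-2.94564151763916, 69.47476196289062), 38.43449020385742) tilt y,z deg [-0.4 -6.6] h ctr 20.3
-34 -22 35 15.9; -20 -10 32 13.6; 24 34 45 10.4; 36 48 48 11.6; 50 62 37 19.8;
```

```bash
python3 - <<'E'
import cv2,numpy as np
a=cv2.imread('pics/gscene.png');b=cv2.imread('pics/gside.png')
h=min(a.shape[0],b.shape[0]);im=np.hstack([a[:h,100:500],b[:h,100:500]]);cv2.imwrite('pics/g2.png',im)
E
```

```text
(no output)
```

View pics/g2.png

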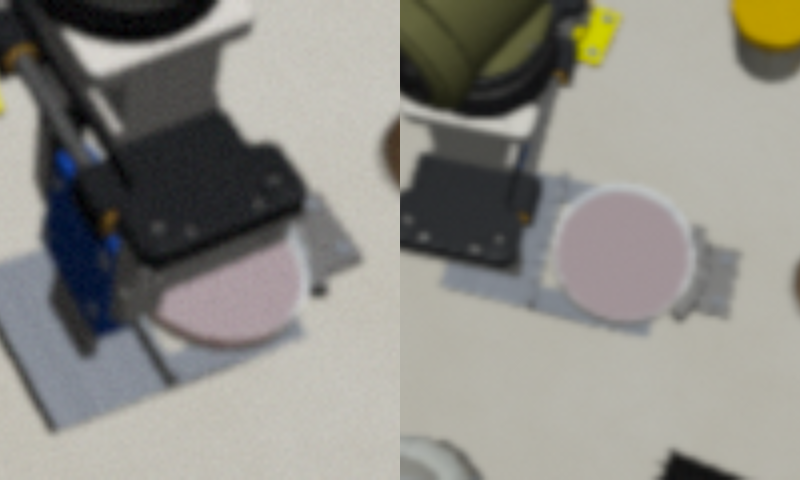

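```bash
cat > gap.py <<'E'
from h import *
s=manip.read_state(); p=s["eef_pos"]; T=R.from_euler('xyz',s["eef_rot"]).as_matrix()
for n in ("scene","side"):
    c=cam(n); P,u,v=pts(c); im=c["pixels"].astype(int)[v,u]; L=(P-p)@T; hz=P[:,2]; red=im[:,0]-im[:,1]
    b=p[2]-82
    k=(L[:,2]<0)&(L[:,2]>-50)&(abs(L[:,1])<60)&(hz>b+8)&(hz<b+22); q=L[k]
    print(n,"rear",np.percentile(q[:,2],[0.5,2,5]).round(1),end=' ')
    for sg in (-1,1):
        k=(L[:,1]*sg>30)&(L[:,1]*sg<47)&(L[:,2]>20)&(L[:,2]<60)&(hz>b+3)&(hz<b+14); q=L[k]
        if len(q)>20: print("side",sg,len(q),np.percentile(q[:,1]*sg,[98]).round(1),end=' ')
    # rim: all dish pts (top surface) above tilt plane
    D=(red>12)&(hz>b+5)&(hz<b+40)&(abs(L[:,1])<55)&(L[:,2]>10)&(L[:,2]<170); q=L[D]
    A=np.c_[q[:,1],q[:,2],np.ones(len(q))]; w,*_=np.linalg.lstsq(A,-q[:,0],rcond=None)
    res=-L[:,0]-np.c_[L[:,1],L[:,2],np.ones(len(L))]@w
    k=(abs(res)<2.5)&(abs(L[:,1]+3)<51)&(L[:,2]>10)&(L[:,2]<130); q=L[k]
    band=abs(q[:,1]+2)<8; print("dish along mid:",np.percentile(q[band,2],[1,99]).round(1),"across",np.percentile(q[:,1],[1,99]).round(1),len(q))
    # heel / anything in front of grip
    k=(abs(L[:,1])<46)&(L[:,2]>12)&(L[:,2]<45)&(hz>b+5)&(hz<b+32)&(red<12); h=L[k]
    for a in range(12,45,3):
        j=(h[:,2]>a)&(h[:,2]<=a+3); 
        if j.sum()>3: print((a,int(j.sum()),np.percentile((p[2]-h[j,0]),[10,50,95]).round(0).astype(int).tolist()),end='')
    print()
E
python3 gap.py
```

```text
scene rear [-40.8 -40.2 -39.6] side -1 119 [45.7] dish along mid: [ 34.7 119.8] across [-43.1   1.3] 681
(12, 26, [10, 12, 13])(15, 66, [11, 15, 23])(18, 30, [16, 22, 24])(21, 4, [11, 15, 21])(24, 21, [9, 15, 23])(27, 21, [9, 12, 20])(30, 20, [9, 12, 21])(33, 19, [8, 10, 21])(36, 18, [7, 10, 19])(39, 15, [7, 10, 19])(42, 16, [6, 9, 17])
side rear [-37.1 -36.2 -35.1] side -1 70 [46.4] side 1 24 [44.6] dish along mid: [ 25.2 122.6] across [-43.6  42.8] 886
(12, 40, [9, 12, 14])(15, 39, [10, 11, 13])(18, 16, [21, 22, 25])(21, 49, [11, 22, 25])(24, 21, [8, 12, 26])(27, 36, [9, 22, 27])(30, 25, [8, 24, 28])(33, 25, [9, 21, 27])(36, 20, [8, 20, 26])(39, 16, [8, 19, 27])(42, 14, [7, 21, 26])
```

```bash
python3 -m handwheel '[[[0,0,0.2],0],[[0,0,0.2],0],[[0,0,0.2],0],[[0,0,0.2],0],[[0,0,0.2],0],[[0,0,0],0],[[0,0,0],0],[[0,0,0],0],[[0,0,0],0],[[0,0,0],0]]'
python3 - <<'E'
from cell import manip
for i in range(3): print(manip.read_state()["wrist_force"].round(2))
E
```

```text
clock: 25.55
eef_pos: [523.3, -291.2, 82.1]
eef_rot: [3.045, 1.57, 2.928]
wrist_force: [-6.6, -0.2, 7.1]
finger_gap: 60.0
[-6.62 -0.19  7.09]
[-6.62 -0.19  7.09]
[-6.62 -0.19  7.09]
```

```bash
python3 -m handwheel '[[[0,0,0.1],0],[[0,0,0.1],0],[[0,0,0.1],0],[[0,0,0.1],0],[[0,0,0],0],[[0,0,0],0],[[0,0,0],0],[[0,0,0],0],[[0,0,0],0],[[0,0,0],0]]'
python3 gap.py; python3 hd.py
```

```text
clock: 26.8
eef_pos: [523.4, -291.3, 82.1]
eef_rot: [3.042, 1.57, 2.924]
wrist_force: [-10.2, 1.5, 8.0]
finger_gap: 60.2
scene rear [-40.6 -40.1 -39.7] side -1 114 [45.1] dish along mid: [ 35.2 119.8] across [-43.5   0.6] 683
(12, 26, [10, 12, 14])(15, 66, [11, 15, 23])(18, 28, [19, 22, 24])(21, 6, [10, 19, 22])(24, 23, [9, 15, 23])(27, 21, [9, 11, 20])(30, 20, [9, 12, 24])(33, 19, [8, 11, 21])(36, 21, [8, 11, 21])(39, 15, [7, 9, 19])(42, 12, [7, 9, 17])
side rear [-36.5 -36.1 -35.4] side -1 71 [46.8] side 1 23 [44.2] dish along mid: [ 24.2 121.7] across [-43.5  42.3] 930
(12, 39, [9, 12, 14])(15, 40, [9, 12, 15])(18, 20, [17, 22, 24])(21, 49, [11, 22, 25])(24, 25, [8, 14, 26])(27, 32, [10, 23, 26])(30, 29, [9, 21, 27])(33, 20, [8, 11, 27])(36, 20, [8, 21, 26])(39, 18, [8, 22, 27])(42, 9, [8, 20, 25])
[ 523.4 -291.2   82.1] [-9.4  0.7  8.4] [ 0.36  1.52 -0.01]
scene 515 red ctr (y,z) ((-13.918355941772461, 63.87124252319336), 37.8132209777832) tilt y,z deg [-0.  -6.6] h ctr 20.8
-34 -22 121 15.5; -20 -10 99 14.7; 24 34 50 9.5; 36 48 71 8.9; 50 62 42 7.6; 
side 654 red ctr (y,z) ((-3.3491921424865723, 68.92338562011719), 38.558753967285156) tilt y,z deg [-0.  -6.8] h ctr 20.3
-34 -22 36 15.3; -20 -10 31 14.9; 24 34 42 9.7; 36 48 50 11.0; 50 62 37 20.0;
```

The dish is seated at the heel: force rose to about 10 N in total, with about 4 N of that foot drag. Now I'll roll back onto the flat foot.

```bash
python3 -m handwheel '[[[0,0,-0.8],0],[[0.05,0,-0.8],0],[[0.05,0,-1],0],[[0.05,0,-1],0],[[0.05,0,-1],0],[[0.05,0,-1],0],[[0.05,0,-1],0],[[0.05,0,-1],0],[[0.05,0,-1],0],[[0,0,-0.7],0]]' 255 8
python3 hd.py h; python3 gap.py
```

```text
clock: 28.25
eef_pos: [514.5, -290.1, 81.4]
eef_rot: [2.458, 1.57, 2.341]
wrist_force: [1.3, -0.5, 2.0]
finger_gap: 59.7
[ 514.5 -290.1   81.4] [ 1.3 -0.5  2. ] [ 0.02 -0.43 -0.04]
scene 497 red ctr (y,z) ((-7.608932018280029, 70.78531646728516), 38.80642318725586) tilt y,z deg [-0.3 -5.2] h ctr 25.3
-34 -22 140 13.0; -20 -10 96 13.4; 24 34 55 12.7; 36 48 83 12.7; 50 62 60 11.9; 
side 651 red ctr (y,z) ((-3.343616008758545, 75.63750457763672), 38.740234375) tilt y,z deg [ 0.1 -5.3] h ctr 25.3
-34 -22 29 12.8; -20 -10 30 12.7; 24 34 51 14.1; 36 48 49 12.6; 50 62 44 25.4; 
scene rear [-33.  -32.5 -32.1] side -1 97 [45.7] dish along mid: [ 46.8 119.3] across [-43.5   0.7] 629
(12, 27, [11, 13, 15])(15, 30, [12, 13, 15])(18, 30, [11, 13, 15])(21, 53, [12, 15, 24])(24, 37, [15, 23, 25])(27, 11, [13, 22, 24])(30, 18, [12, 16, 27])(33, 24, [12, 14, 26])(36, 19, [11, 13, 24])(39, 25, [10, 13, 27])(42, 18, [10, 13, 25])
side rear [-29.9 -29.5 -28.1] side -1 57 [46.7] side 1 21 [43.3] dish along mid: [ 32.9 121.2] across [-43.4  42.6] 881
(12, 42, [11, 13, 15])(15, 35, [11, 13, 16])(18, 38, [10, 13, 16])(21, 42, [11, 13, 16])(24, 18, [12, 20, 25])(27, 56, [17, 24, 27])(30, 28, [12, 16, 30])(33, 28, [11, 23, 30])(36, 30, [11, 27, 30])(39, 20, [12, 25, 30])(42, 23, [12, 22, 29])
```

Lifter is nearly level with the dish at the heel. The dish tilts about 4–5° forward on the taper, so I'll roll back a little further to level it.

```bash
python3 -m handwheel '[[[0.2,0,-0.6],0],[[0,0,-0.6],0],[[-0.1,0,-0.6],0],[[-0.1,0,-0.6],0],[[-0.2,0,-0.6],0],[[-0.2,0,-0.7],0],[[-0.2,0,-0.7],0],[[-0.2,0,-0.7],0],[[-0.2,0,-0.7],0],[[-0.2,0,-0.7],0]]' 255 8
python3 hd.py i
```

```text
clock: 29.7
eef_pos: [508.1, -289.4, 82.7]
eef_rot: [2.665, 1.571, 2.548]
wrist_force: [0.3, -0.9, -2.5]
finger_gap: 59.9
[ 508.1 -289.4   82.7] [ 0.3 -0.9 -2.5] [ 0.05 -0.    0.03]
scene 508 red ctr (y,z) ((-9.77914810180664, 71.37806701660156), 39.108070373535156) tilt y,z deg [ 0.2 -4.8] h ctr 27.0
-34 -22 147 13.8; -20 -10 100 14.4; 24 34 63 15.1; 36 48 85 13.4; 50 62 67 13.3; 
side 657 red ctr (y,z) ((-3.188781976699829, 76.10570526123047), 39.05541229248047) tilt y,z deg [-0.3 -5. ] h ctr 26.8
-34 -22 28 14.9; -20 -10 28 14.8; 24 34 48 15.9; 36 48 50 13.5; 50 62 53 23.9;
```

```bash
python3 -m handwheel '[[[0,0,0],0],[[0,0,0],0],[[-1,0,0],0],[[-2,0,0],0],[[-4,0,0],0],[[-5,0,0],0],[[-6,0,0],0],[[-7,0,0],0],[[-8,0,0],0],[[-8,0,0],0]]' 255 45
python3 -m handwheel '[[[-7,0,0],0],[[-5,2,0],0],[[-3,4,-2],0],[[0,6,-4],0],[[0,8,-5],0],[[0,9,-6],0],[[0,9,-6],0],[[0,9,-6],0],[[0,9,-5],0],[[0,9,-5],0]]'
python3 hd.py j
```

```text
clock: 31.05
eef_pos: [508.3, -289.4, 124.4]
eef_rot: [-0.496, 1.571, -0.614]
wrist_force: [-0.3, -0.1, -2.1]
finger_gap: 59.8
clock: 32.3
eef_pos: [476.9, -219.6, 138.8]
eef_rot: [-0.036, 1.571, -0.153]
wrist_force: [0.1, 0.5, -1.7]
finger_gap: 59.9
[ 476.9 -219.6  138.8] [ 0.1  0.5 -1.7] [ 0.13 -0.02  0.02]
scene 803 red ctr (y,z) ((-5.151940822601318, 71.52611541748047), 40.297706604003906) tilt y,z deg [-0.  -4.9] h ctr 83.2
-34 -22 97 71.4; -20 -10 79 71.3; 24 34 52 76.4; 36 48 70 70.3; 50 62 51 70.5; 
side 597 red ctr (y,z) ((-3.577169179916382, 77.19645690917969), 39.12907791137695) tilt y,z deg [ 0.  -4.7] h ctr 82.6
-34 -22 21 70.9; -20 -10 24 71.1; 24 34 50 72.9; 36 48 44 70.4; 50 62 49 82.7;
```

```bash
python3 -m handwheel '[[[0,9,0],0],[[0,9,0],0],[[0,9,0],0],[[0,9,0],0],[[0,9,0],0],[[0,9,0],0],[[0,9,0],0],[[0,9,0],0],[[0,9,0],0],[[0,9,0],0]]'
python3 -m handwheel '[[[0,9,0],0],[[0,9,0],0],[[0,9,0],0],[[0,9,0],0],[[0,9,0],0],[[0,9,0],0],[[0,8,0],0],[[0,7,0],0],[[0,5,0],0],[[0,3,0],0]]'
python3 -m handwheel '[[[0,0,0],-0.04],[[0,0,0],-0.08],[[0,0,0],-0.1],[[0,0,0],-0.12],[[0,0,0],-0.12],[[0,0,0],-0.12],[[0,0,0],-0.12],[[0,0,0],-0.1],[[0,0,0],-0.07],[[0,0,0],-0.032]]'
python3 hd.py k
python3 - <<'E'
from h import *
s=manip.read_state(); p=s["eef_pos"]; T=R.from_euler('xyz',s["eef_rot"]).as_matrix(); print(T[:,2].round(3))
for n in ("wrist","scene","side"):
    c=cam(n); save(c,n+"3.png",s=1.5); P,u,v=pts(c); im=c["pixels"].astype(int)[v,u]; L=(P-p)@T
    m=(abs(P[:,2]-50)<4)&(np.hypot(P[:,0]-550,P[:,1])<32)
    if m.sum()>20: print(n,"stand top",m.sum(),cv2.minEnclosingCircle(L[m][:,1:].astype(np.float32)))
    # stand foot
    m=(P[:,2]>3)&(P[:,2]<17)&(np.hypot(P[:,0]-550,P[:,1])<55)
    if m.sum()>20: print(n,"stand foot",m.sum(),cv2.minEnclosingCircle(P[m][:,:2].astype(np.float32)))
E
```

```text
clock: 33.65
eef_pos: [487.8, -130.3, 138.8]
eef_rot: [-0.413, 1.571, -0.531]
wrist_force: [-0.4, -0.3, -2.7]
finger_gap: 59.8
clock: 34.9
eef_pos: [496.8, -54.2, 138.7]
eef_rot: [-0.806, 1.571, -0.923]
wrist_force: [-0.1, 1.2, -1.6]
finger_gap: 59.6
clock: 36.15
eef_pos: [496.7, -54.5, 138.7]
eef_rot: [-3.137, 1.571, -2.352]
wrist_force: [-0.4, 0.6, -2.4]
finger_gap: 59.8
[496.7 -54.5 138.7] [-0.4  0.6 -2.4] [ 0.13  0.01 -0.05]
scene 73 red ctr (y,z) ((-23.04789161682129, 69.68536376953125), 31.584331512451172) tilt y,z deg [-0.1 -4. ] h ctr 83.3
-34 -22 93 71.0; -20 -10 54 71.0; 24 34 32 76.6; 36 48 28 70.8; 50 62 30 71.4; 
side 103 red ctr (y,z) ((-14.211044311523438, 70.54576110839844), 35.55405807495117) tilt y,z deg [ 0.1 -3.9] h ctr 83.0
-34 -22 41 71.0; -20 -10 32 71.3; 24 34 19 77.8; 36 48 27 70.3; 50 62 21 70.0; 
[0.708 0.706 0.   ]
scene stand foot 111 ((574.2108154296875, -18.043243408203125), 37.21866226196289)
side stand foot 209 ((566.2570190429688, -13.52564811706543), 41.772953033447266)
```

View pics/kscene.png

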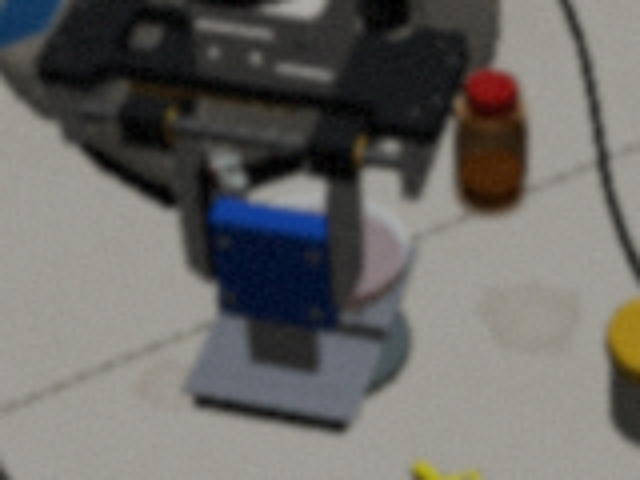

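The crop shows the dish carried at (385,255) above the stand's foot at (400,340), which hides the stand top. I'll recover the stand position from the earlier clear wrist image, using the same calibration.

```bash
python3 - <<'E'
from h import *
c=cam("wrist"); c["xyz"]=np.array([444.52581594,25.30763031,384.21294514]); c["orientation"]=[-0.25984907,-0.00098597,-0.28463655]
im=cv2.imread("pics/w1.png").astype(int)
def ray(px,z):
    K=np.array(c["mtx"]); px=(np.array(px,float)+.5)/1.5-.5
    d=np.stack([(px[:,0]-K[0,2])/K[0,0],-(px[:,1]-K[1,2])/K[1,1],-np.ones(len(px))],1)@camR(c).T; o=c["xyz"]
    return o+d*((z-o[2])/d[:,2])[:,None]
# white top
m=np.zeros(im.shape[:2],np.uint8); sub=im[105:220,455:570]
w=(sub.min(2)>205)&(np.hypot(*(np.mgrid[105:220,455:570]-np.array([163,531])[:,None,None]))<40); m[105:220,455:570]=w
cs,_=cv2.findContours(m,cv2.RETR_EXTERNAL,cv2.CHAIN_APPROX_NONE); k=max(cs,key=len)[:,0,:]; print("top",cv2.minEnclosingCircle(ray(k,50)[:,:2].astype(np.float32)),circ(ray(k,50),24),len(k))
# grey foot outline
g=(np.hypot(*(np.mgrid[0:576,0:768]-np.array([163,514])[:,None,None]))<62)&(im.mean(2)<150)
n,l,st,_=cv2.connectedComponentsWithStats(g.astype(np.uint8)); b=1+np.argmax(st[1:,4]); cs,_=cv2.findContours((l==b).astype(np.uint8),cv2.RETR_EXTERNAL,cv2.CHAIN_APPROX_NONE)
k=cv2.convexHull(max(cs,key=len))[:,0,:]
for z in (5,12): print("foot z",z,circ(ray(k,z),45).round(1),np.abs(np.hypot(*(ray(k,z)[:,:2]-circ(ray(k,z),45)).T)-45).mean().round(1))
# dark/bright blue top
B=(im[:,:,0]-im[:,:,2]>50)&(np.hypot(*(np.mgrid[0:576,0:768]-np.array([290,400])[:,None,None]))<70)
v,u=np.nonzero(B); P=ray(np.stack([u,v],1),112); print("blue bbox px",u.min(),u.max(),v.min(),v.max()); print("top rear mid, at z112:",ray([[(u.min()+u.max())/2,v.min()]],112).round(1))
# dish measured with the wrist camera now
P,u,v=pts(cam("wrist")); s=manip.read_state(); L=(P-s["eef_pos"])@R.from_euler('xyz',s["eef_rot"]).as_matrix(); 
k=(abs(L[:,1])<60)&(L[:,2]>33)&(L[:,2]<130)&(L[:,0]>48)&(L[:,0]<75); print("dish/tines wrist",k.sum(),np.percentile(L[k][:,1],[1,99]).round(1),np.percentile(L[k][:,2],[1,99]).round(1))
E
```

```text
top ((551.5281372070312, 3.1775104999542236), 23.22256851196289) [551.44510577   3.09865751] 174
foot z 5 [551.5   3.2] 0.6
foot z 12 [549.    3.4] 1.0
blue bbox px 357 444 275 317
top rear mid, at z112: [[435.7 -38.1 112. ]]
dish/tines wrist 1712 [-42.4  45.4] [ 61.7 120.4]
```

View pics/wrist3.png

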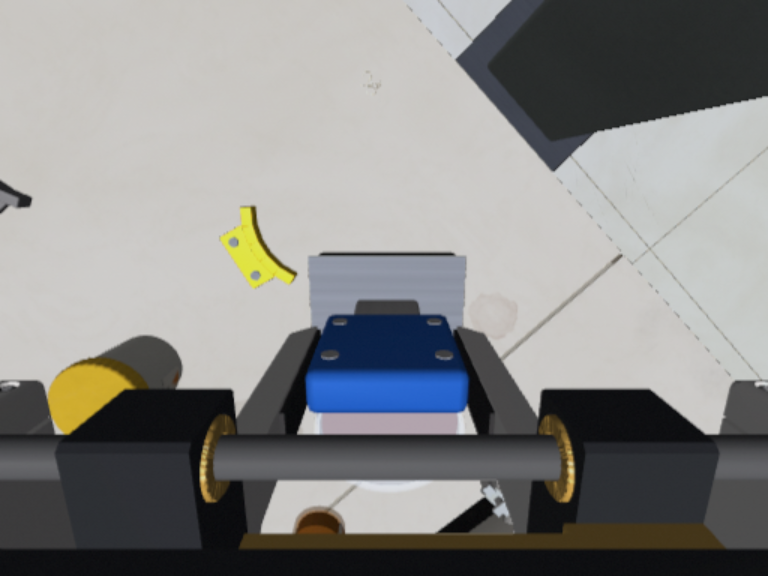

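The wrist picture shows the dish centred between the tines (390,455), nothing in the way. The stand estimate is (551.5, 2.3), so I'll apply a small correction and lower slowly.

```bash
python3 -m handwheel '[[[0,0.3,0.7],0],[[0,0.4,1.1],0],[[0,0.4,1.1],0],[[1,0,0],0],[[1.5,0,0],0],[[2,0,0],0],[[2,0,0],0],[[2,0,0],0],[[1.5,0,0],0],[[1,0,0],0]]'
python3 -m handwheel '[[[0.8,0,0],0],[[0.8,0,0],0],[[0.8,0,0],0],[[0.8,0,0],0],[[0.8,0,0],0],[[0.8,0,0],0],[[0.8,0,0],0],[[0.8,0,0],0],[[0.8,0,0],0],[[0.8,0,0],0]]'
python3 hd.py l
python3 -m handwheel '[[[0.8,0,0],0],[[0.8,0,0],0],[[0.8,0,0],0],[[0.8,0,0],0],[[0.8,0,0],0],[[0.8,0,0],0],[[0.8,0,0],0],[[0.8,0,0],0],[[0.8,0,0],0],[[0.8,0,0],0]]'
python3 hd.py m
```

```text
clock: 37.75
eef_pos: [498.0, -51.6, 127.6]
eef_rot: [2.468, 1.571, -3.031]
wrist_force: [0.4, 0.6, -1.5]
finger_gap: 59.8
clock: 39.0
eef_pos: [498.0, -51.6, 119.7]
eef_rot: [-0.42, 1.571, 0.364]
wrist_force: [-1.0, -0.3, -0.7]
finger_gap: 59.7
[498.  -51.6 119.7] [-1.  -0.3 -0.7] [ 0.06 -0.    0.01]
scene 76 red ctr (y,z) ((-21.5538330078125, 69.70423889160156), 31.90047264099121) tilt y,z deg [-0.6 -0.1] h ctr 65.4
-34 -22 93 51.7; -20 -10 52 52.3; 24 34 35 58.1; 36 48 30 51.2; 50 62 33 53.4; 
side 95 red ctr (y,z) ((-12.458122253417969, 71.24835968017578), 34.84392547607422) tilt y,z deg [ 0.5 -0.2] h ctr 64.8
-34 -22 39 51.2; -20 -10 31 52.2; 24 34 19 55.8; 36 48 25 51.4; 50 62 18 53.1; 
clock: 40.35
eef_pos: [498.0, -51.6, 111.7]
eef_rot: [1.756, 1.571, 2.54]
wrist_force: [0.2, 0.1, -1.1]
finger_gap: 59.7
[498.  -51.6 111.7] [ 0.2  0.1 -1.1] [ 0.11  0.   -0.03]
scene 80 red ctr (y,z) ((-5.0298004150390625, 71.14579010009766), 38.34507751464844) tilt y,z deg [-0.3  0.1] h ctr 65.1
-34 -22 89 43.6; -20 -10 55 44.0; 24 34 39 47.4; 36 48 33 43.8; 50 62 42 43.7; 
side 74 red ctr (y,z) ((-15.056283950805664, 72.27911376953125), 32.56275177001953) tilt y,z deg [-0.5 -0.2] h ctr 64.8
-34 -22 37 44.0; -20 -10 31 44.5; 24 34 19 49.9; 36 48 27 43.6; 50 62 29 43.3;
```

Dish rests flat on the stand (tilt about 0°, top at 65 mm). I'll lower the tines clear and draw out level.

```bash
python3 -m handwheel '[[[1.5,0,0],0],[[1.5,0,0],0],[[1.5,0,0],0],[[1.5,0,0],0],[[1.5,0,0],0],[[1.5,0,0],0],[[0,0,-1],0],[[0,0,-2],0],[[0,0,-4],0],[[0,0,-5],0]]'
python3 -m handwheel '[[[0,0,-7],0],[[0,0,-9],0],[[0,0,-10],0],[[0,0,-10],0],[[0,0,-10],0],[[0,0,-10],0],[[0,0,-10],0],[[0,0,-9],0],[[0,0,-6],0],[[0,0,-3],0]]'
python3 - <<'E'
from h import *
for n in ("scene","side"):
    c=cam(n); P,u,v=pts(c); im=c["pixels"].astype(int)[v,u]; red=im[:,0]-im[:,1]
    m=(red>12)&(abs(P[:,2]-65)<5)&(np.hypot(P[:,0]-551,P[:,1])<60); print(n,"dish red",m.sum(),cv2.minEnclosingCircle(P[m][:,:2].astype(np.float32)),np.median(P[m][:,2]))
    m=(abs(P[:,2]-65)<4)&(np.hypot(P[:,0]-551,P[:,1])<60); print("dish all",m.sum(),cv2.minEnclosingCircle(P[m][:,:2].astype(np.float32)))
    m=(P[:,2]>4)&(P[:,2]<18)&(np.hypot(P[:,0]-550,P[:,1])<52); print("foot",m.sum(),circ(P[m][np.hypot(P[m][:,0]-551,P[m][:,1])>40],45))
    q=proj(c,np.array([520,-30,40.])); x,y=int(q[0,0]),int(q[0,1]); save(c,"n"+n+".png",(x-90,y-70,x+90,y+70),4)
E
```

```text
clock: 41.7
eef_pos: [489.3, -60.3, 102.8]
eef_rot: [-0.801, 1.571, -0.017]
wrist_force: [-0.2, 0.0, -1.6]
finger_gap: 60.0
clock: 42.95
eef_pos: [435.3, -91.0, 103.1]
eef_rot: [-2.536, 1.528, -1.789]
wrist_force: [0.6, 1.2, -1.8]
finger_gap: 59.9
scene dish red 82 ((562.92578125, -23.55124855041504), 27.150976181030273) 65.08981563598729
dish all 200 ((553.5853271484375, -10.67777156829834), 43.916568756103516)
foot 403 [549.684558     3.56360724]
side dish red 255 ((552.077392578125, -7.286604881286621), 39.145111083984375) 64.83766537328984
dish all 670 ((550.75244140625, 0.668333113193512), 47.69725799560547)
foot 273 [551.13149      2.80302862]
```

View pics/nscene.png

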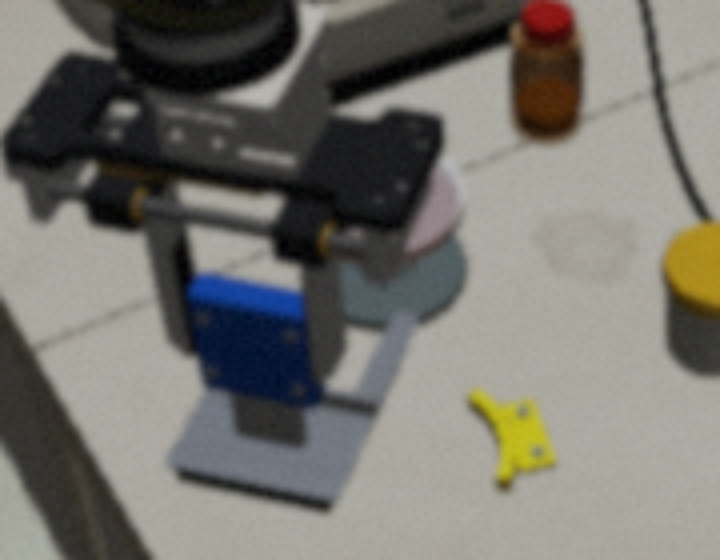

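```bash
python3 - <<'E'
from h import *
s=manip.read_state(); print(s["clock"],s["joints"].round(3),s["qd"].round(2),s["wrist_force"].round(1),s["moment"].round(2)); print(s["eef_pos"],R.from_euler('xyz',s["eef_rot"]).as_matrix().round(3))
E
```

```text
43.05 [-0.263  0.207  1.928 -0.051  1.005 -2.554] [ 0.    0.   -0.01  0.    0.   -0.  ] [ 0.5 -0.3 -1.7] [ 0.17 -0.06 -0.02]
[435.3690709  -90.86788799 103.05545537] [[-0.009 -0.68   0.733]
 [-0.042  0.733  0.679]
 [-0.999 -0.024 -0.035]]
```

The last joint hit its limit (-2.55) at the end of the withdrawal, leaving the tool tilted about 2.4°. Forces stayed near zero and the dish was undisturbed (crop: dish at (440,205) on the stand, tines at (390,340) clear). I'll unwind that joint and put the lifter near its original place and heading.

```bash
python3 -m handwheel '[[[0,0,0],0.05],[[0,0,0],0.1],[[0,0,0],0.16],[[0,0,0],0.18],[[0,0,0],0.18],[[0,0,0],0.18],[[0,0,0],0.18],[[0,0,0],0.18],[[0,0,0],0.18],[[0,0,0],0.18]]'
python3 -m handwheel '[[[0,0,0],0.18],[[0,0,0],0.18],[[0,0,0],0.18],[[0,0,0],0.18],[[0,0,0],0.18],[[2,0,0],0.1],[[3,0,0],0.05],[[3,0,0],0],[[2,0,0],0],[[0,0,0],0]]'
python3 - <<'E'
from h import *
s=manip.read_state(); p=s["eef_pos"]; T=R.from_euler('xyz',s["eef_rot"]).as_matrix(); print(s["joints"].round(2),p,T.round(3))
for n in ("scene","side"):
    c=cam(n); P,u,v=pts(c); im=c["pixels"].astype(int)[v,u]; red=im[:,0]-im[:,1]
    m=(abs(P[:,2]-65)<4)&(np.hypot(P[:,0]-551,P[:,1])<60); print(n,"dish all",m.sum(),cv2.minEnclosingCircle(P[m][:,:2].astype(np.float32)),P[m].mean(0).round(1),np.median(P[m][:,2]))
    m=(P[:,2]>4)&(P[:,2]<18)&(np.hypot(P[:,0]-550,P[:,1])<52); print("foot",m.sum(),circ(P[m][np.hypot(P[m][:,0]-551,P[m][:,1]-2)>40],45))
    L=(P-p)@T; k=(L[:,2]<110)&(L[:,2]>-45)&(abs(L[:,1])<50)&(P[:,2]>8)&(P[:,2]<45)&(abs(L[:,0])<90); q=P[k]
    if k.sum()>50: w,*_=np.linalg.lstsq(np.c_[q[:,:2],np.ones(len(q))],q[:,2],rcond=None); print("lifter plane",w.round(3),np.percentile(q[:,2],[2,50,98]))
    q=proj(c,np.array([490,-60,40.])); x,y=int(q[0,0]),int(q[0,1]); save(c,"o"+n+".png",(x-95,y-70,x+95,y+70),4)
E
```

```text
clock: 44.3
eef_pos: [435.6, -90.8, 103.0]
eef_rot: [-0.962, 1.528, -1.791]
wrist_force: [0.0, 0.9, -1.4]
finger_gap: 60.0
clock: 45.55
eef_pos: [435.3, -91.2, 92.9]
eef_rot: [0.075, 1.528, -1.797]
wrist_force: [0.2, -0.4, -0.9]
finger_gap: 59.8
[-0.26  0.22  1.94 -0.05  0.98  0.07] [435.31545389 -91.22330897  92.90095446] [[-0.01   0.955 -0.297]
 [-0.042 -0.297 -0.954]
 [-0.999  0.003  0.043]]
scene dish all 303 ((548.36181640625, 0.7136546969413757), 46.287906646728516) [550.1 -20.8  64.6] 64.70834941602436
foot 450 [550.046711     3.86303587]
lifter plane [8.0000e-03 1.0000e-02 2.5274e+01] [22.74671558 25.87524063 39.82091099]
side dish all 674 ((550.9043579101562, 0.5546465516090393), 47.32204055786133) [551.6  -1.   64.7] 64.6223196569781
foot 282 [551.33102151   3.11867471]
lifter plane [1.0000e-03 1.0000e-02 2.7829e+01] [21.82474069 25.84278444 39.53974074]
```

```bash
python3 -m handwheel '[[[2,0,0],0],[[2,0,0],0],[[2,0,0],0],[[1.5,0,0],0],[[1,0,0],0],[[0.7,0,0],0],[[0.7,0,0],0],[[0.5,0,0],0],[[0.5,0,0],0],[[0,0,0],0]]' 255 8
python3 hd.py 2>/dev/null | head -1
```

```text
clock: 46.9
eef_pos: [435.2, -91.7, 82.1]
eef_rot: [0.08, 1.528, -1.793]
wrist_force: [0.1, 0.6, -2.1]
finger_gap: 60.0
[435.2 -91.7  82.1] [ 0.1  0.6 -2.1] [ 0.    0.05 -0.03]
```

```bash
python3 -m handwheel '[[[0.3,0,0],0],[[0.3,0,0],0],[[0.2,0,0],0],[[0.2,0,0],0],[[0.2,0,0],0],[[0,0,0],0],[[0,0,0],0],[[0,0,0],0],[[0,0,0],0],[[0,0,0],0]]' 255 5
cat > lp.py <<'E'
from h import *
s=manip.read_state(); p=np.array([435.2,-91.7,82]); z=np.array([-.297,-.955]); y=np.array([.955,-.297])
for n in ("scene","side"):
    c=cam(n); P,u,v=pts(c); d=P[:,:2]-p[:2]; a=d@z; b=d@y
    for l,h in ((-28,-12),(34,48),(48,60)):
        for sg in (-1,1):
            k=(a>l)&(a<h)&(b*sg>30)&(b*sg<44)&(P[:,2]>5)&(P[:,2]<30); print(n,l,sg,int(k.sum()),np.median(P[k][:,2]).round(1) if k.any() else '',end='; ')
    print()
E
python3 lp.py
```

```text
clock: 48.25
eef_pos: [435.6, -92.0, 81.3]
eef_rot: [0.105, 1.528, -1.768]
wrist_force: [-1.4, -1.7, 5.7]
finger_gap: 59.8
scene -28 -1 39 13.6; scene -28 1 34 13.7; scene 34 -1 40 14.1; scene 34 1 42 14.2; scene 48 -1 38 14.0; scene 48 1 35 14.3; 
side -28 -1 0 ; side -28 1 19 12.3; side 34 -1 19 14.4; side 34 1 20 14.1; side 48 -1 18 13.6; side 48 1 15 14.5;
```

The foot is on the bench and flat to within a degree. Release and go straight up.

```bash
python3 -m handwheel '[[[0,0,0],0],[[0,0,0],0],[[0,0,0],0],[[0,0,0],0],[[0,0,0],0],[[0,0,0],0],[[0,0,0],0],[[0,0,0],0],[[0,0,0],0],[[0,0,0],0]]' 0 5
python3 -m handwheel '[[[-4,0,0],0],[[-10,0,0],0],[[-20,0,0],0],[[-20,0,0],0],[[-20,0,0],0],[[-20,0,0],0],[[-20,0,0],0],[[-15,0,0],0],[[-5,0,0],0],[[0,0,0],0]]'
python3 lp.py
python3 - <<'E'
from h import *
for n in ("scene","side","wrist"):
    c=cam(n); P,u,v=pts(c); im=c["pixels"].astype(int)[v,u]
    m=(abs(P[:,2]-65)<4)&(np.hypot(P[:,0]-551,P[:,1])<60)
    if m.sum()>20: print(n,"dish",m.sum(),cv2.minEnclosingCircle(P[m][:,:2].astype(np.float32)),np.median(P[m][:,2]))
    m=(P[:,2]>3)&(P[:,2]<18)&(np.hypot(P[:,0]-550,P[:,1]-2)<54)&(np.hypot(P[:,0]-550,P[:,1]-2)>38)
    if m.sum()>20: print("foot",m.sum(),circ(P[m],45).round(1))
    b=(im[:,2]>im[:,0]+40)&(P[:,2]>106)&(P[:,2]<118)&(np.hypot(P[:,0]-435,P[:,1]+92)<60)
    if b.sum()>10: print("grip top",cv2.minAreaRect(P[b][:,:2].astype(np.float32)),P[b][:,2].mean())
    for t in ("yellow_cup","amber_bottle","flask"):
        r=manip.cut_out(t,n)
        for q in r[:2]: print(t,round(q["confidence"],2),np.median(pts(c,q["region"])[0],0).round(0),end=' ')
    print()
print(manip.read_state()["eef_pos"],manip.read_state()["finger_gap"])
E
```

```text
clock: 49.6
eef_pos: [435.2, -91.7, 80.9]
eef_rot: [0.081, 1.528, -1.792]
wrist_force: [0.0, -0.5, -0.4]
finger_gap: 94.2
clock: 50.85
eef_pos: [436.4, -86.1, 214.7]
eef_rot: [0.079, 1.528, -1.793]
wrist_force: [-0.6, -0.8, -0.2]
finger_gap: 94.2
scene -28 -1 38 13.2; scene -28 1 37 13.6; scene 34 -1 43 13.5; scene 34 1 42 13.6; scene 48 -1 37 13.5; scene 48 1 36 13.2; 
side -28 -1 0 ; side -28 1 23 13.3; side 34 -1 20 11.9; side 34 1 25 13.3; side 48 -1 16 12.6; side 48 1 16 13.5; 
scene dish 976 ((548.5167236328125, 2.2038769721984863), 47.659549713134766) 64.8716152573578
foot 263 [550.3   4.4]
grip top ((434.1200256347656, -95.33843231201172), (18.628263473510742, 57.252655029296875), 73.78790283203125) 111.67594560799711
yellow_cup 0.93 [ 665. -148.   66.] yellow_cup 0.66 [ 430. -104.   16.] amber_bottle 0.68 [683.  46.  58.] flask 0.83 [ 715. -312.   43.] 
side dish 682 ((552.42724609375, 0.6661931276321411), 47.5052604675293) 64.7255171473098
foot 161 [550.9   3.5]
grip top ((436.5494689941406, -96.77943420410156), (18.472457885742188, 57.712039947509766), 73.02046203613281) 111.85640864261197
yellow_cup 0.63 [ 676. -150.   67.] amber_bottle 0.81 [694.  43.  64.] amber_bottle 0.39 [ 646. -308.    7.] flask 0.65 [ 726. -317.   44.] flask 0.32 [ 440. -108.   15.] 
wrist dish 6798 ((550.8408203125, 4.122389316558838), 46.13893127441406) 64.28968447366631
foot 235 [552.9   4. ]
grip top ((435.6859436035156, -91.79539489746094), (17.403621673583984, 58.786251068115234), 72.98265075683594) 111.27159995733949
yellow_cup 0.82 [ 667. -130.   67.] yellow_cup 0.35 [551.   6.  64.] flask 0.67 [ 716. -282.   21.] 
[436.50870573 -86.14627683 214.81956811] 93.73486746507875
```

Dish flat and within about 2 mm of the stand centre in all cameras. The lifter is upright and clear, and the bystanders haven't moved. Handing in.

```bash
python3 -c "
from cell import manip; print(manip.sign_off())"
```

```text
the job is handed in; nothing more can be done
None
```

The dish is on the viewing stand, flat and about 1–2 mm from the centre of the white top. The lifter stands upright on its foot and the gripper is open above it. I handed the job in at about 51 s; no verdict was reported.

**How it was done**
- The moves could not tilt the tool, so I gripped the blue plate across its 60 mm width and pitched the lifter by rolling it on its foot's front edge. That gave about 6°, not the suggested 8–9°.
- The tines went under until the dish met the heel. Wrist force rose to about 10 N, about 4 N of which was foot drag, so the stop saw well under 15 N.
- I then levelled the lifter, carried the dish over at up to about 80 mm/s, lowered it, drew the tines out and stood the lifter near its starting place.

**Last checks**
- **Dish:** its top is at 65 mm, and it measured level (tilt under 1°) when set down.
- **Lifter:** its base is level within about 1°, with the tines pointing away from the stand and dish.
- **Others:** the cup, bottle and flask are where they were. The wrist camera read the cup and flask a few tens of mm off, but the two fixed cameras show no change.

**What did not go cleanly**
- **Tilt in carrying:** the dish rode about 4–5° nose-down on the tines' taper.
- **Last joint:** it ran onto its limit while I drew the tines out, reading -2.554 against -2.55. That bent the withdrawal path and tilted the tool 2.4°; wrist force stayed near its unloaded level and the dish did not move. If the range is judged strictly, that reading could count against the job.
- **Stand position:** the cameras disagreed by 2–3 mm on the stand's centre.
- **Last view:** the final picture was refused at the 12-picture limit, so the last checks rest on depth measurements only.

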